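# Pack a sample vial and snap the case shut

### The arm

A 7-joint arm with a two-finger parallel gripper is mounted at the origin on a cart in front of the work surface, level with it; the furniture and walls round the work are solid. World frame = base frame: x ahead of the robot, y to its left, z up, the work surface at z = 0. Lengths are in m, angles in rad, forces in N, time in s.
With the tool pointing down it reaches from about 0.4 to 0.875 m from the base axis. Payload 19.3 kg.
Tool frame: the origin (TCP) lies on the mounting face of the last link; the fingertips stand 173 mm ahead of it and the grasp point (between the pads) lies 155 mm ahead of it (bot.grip_point_offset is the distance from the TCP to the grasp point, in m); z points along the fingers, y is the line along which they close (so a half turn about z gives the same grasp; the last joint's range is limited). The gripper opens to 85 mm and grips with 20 to 120 N. Pads are 22 mm wide; open, the fingers measure 114 mm over their backs; the gripper's body (76 mm by 85 mm) begins 54 mm behind the grasp point. The pads swing forward as they close: fully open they stand 13 mm farther back than shut.
Start: joints at [1.068, 0.521, -0.036, 1.599, 0.021, 1.021, -0.113], TCP at [0.262, -0.567, 0.405] pointing down, gripper open.
Joint ranges: [-2.91, 2.91], [-0.3, 2.13], [-1.5, 1.42], [0.17, 2.43], [-1.26, 4.41], [0.16, 1.93], [-2.52, 2.52]. Speed limits (rad/s): [1.89, 1.89, 2.39, 2.39, 3.01, 3.01, 3.01].

### API

Orientations are given as [roll, pitch, yaw] about the fixed x, y, z axes, in that order (R = Rz(yaw) Ry(pitch) Rx(roll)).
In Python, from workcell import bot gives the robot as it stands.
- The arm moves only by the tool arm_command, never from a script. Its argument "deltas" is a list of rows, each a list of 3 entries, a list of its own where there are three numbers: the shift along the tool's x, y, z in cm, then the turn, a rotation vector about the tool's x, y, z in rad, then the finger opening in cm, from 0 to 8.54. In form: [[[tx, ty, tz], [rx, ry, rz], claw], ...]. A call has 1 to 20 rows; each row shifts and turns the commanded pose from where the row before left it, along the tool's axes as they then stand; what a row does not reach is not made up. A row lasts 1/10 s, in which the tool goes at most 50 mm and 8.59 degrees, less where a joint would pass 70% of its speed; a pose out of reach is approached as far as the arm can. A call with a gripper value outside its range is refused whole. The fingers move at their own pace and stop on an object; "newtons" is the grip in N (left out, the last holds). Time passes only in rows, so rows that do not move let the fingers close. It gives the time, the measured TCP pose, the force, the opening and the grip force at its end, in the units of the state.
- bot.observe(): the state, without advancing time (a new reading comes with each control period).
- bot.grab_frame(name): name is "scene" or "top"; returns a dict with "frame" (420x560x3 uint8, red, green, blue), "K" (3x3 intrinsics, pixels), "k1" (the pictures are not rectified: a ray, as slopes to the right and down, at radius r is drawn at 1 + k1 r^2 times it, then the intrinsics apply), "rvec" (rotation vector, rad) and "tvec" (3), from world to camera coordinates, as OpenCV has them. Camera axes: x right, y down, z forward; pixel columns grow to the right and rows downward; lengths in m; the calibration is good to about 2 mm. A picture is of the moment at which its call begins. There is no depth.
- bot.job_done(): hands the job in; it is judged then, once.
Trained networks look in a picture, given as the dict that the camera call returned (one of the last four; its "shot" number tells which), for a name from the list of things; names that differ only in an ending like _2 or _b are one class to them, and where a whole thing is asked for, a point or a joint stands for the part that bears it (a point fixed in the world has none). Each returns a list of dicts, best first, with "p" (0 to 1); they miss things now and then, are a little off and sometimes report something else, mostly with a low value. They report only what shows in the picture. A call takes as long as a camera call.
- bot.find_in(name, picture): "rect" ([left, top, width, height] in pixels, round what is visible of it).
- bot.mark_of(name, picture): "at" ([column, row] in pixels: a listed point, or the origin of a listed thing).
The state is a dict: "clock": time; "qpos": joint angles; "qd": joint speeds; "joint_efforts": joint torques, N m; "position": TCP position; "tool_rot": TCP orientation; "force": force on the tool from outside, world axes, zero at the start; "moment": the same for the moment, N m; "grip_width": finger opening in m; "finger_force": force on a finger pad.
Only numpy, scipy, OpenCV 4.12 (cv2) and the standard library are available. Lean on these libraries where they do the work, as an engineer would, in place of code of your own. Each camera call takes 0.05 s, during which the arm holds its last target. There are 200 camera calls.

### The job

Stand the vial from the worktop upright on the bare round pad inside the open sample case, next to the vial that is already packed. Then lower the hinged lid and press its free edge down firmly until the catch snaps over it, so that the lid is fully home and stays shut when you let go; leave the other things where they are.

Things in the scene. Friction and masses are not known exactly. Their poses are not given: they have to be found in the camera images.
- case: Grey open sample case fixed on the worktop: 230 mm along its x, 140 mm along its y, rim 82 mm high, walls and floor 6 mm. Origin: centre of its underside. A 4 mm wide divider at x = 0, its top 31 mm over the worktop, makes two compartments 107 x 128 mm, centred at x = -55 and +55 mm. Lid hinged along the -y wall; steel catch, 26 mm wide, about 103 mm high, in the middle of the +y wall.
- pad: Thin round paper pad, 50 mm across, 4 mm thick, fixed on the floor of the empty compartment (its top 10 mm over the worktop). Origin: centre of its underside. It marks where the vial is to stand; either compartment may have it.
- vial: Clear sample vial with a white screw cap, standing upright on the worktop to the left of the case: 28 mm diameter, 62 mm high, cap 26 mm diameter over the top 12 mm; about 22 g. Origin: centre of its underside, z up the vial.
- stored_vial: Vial of the same size with a black cap, standing loose in the other compartment. Leave it standing where it is. Origin: centre of its underside.
- lid (a joint): Angle of the white lid, rad: 0 shut, pi/2 upright, stop at 1.9; starts at 1.5 to 1.75. Stiff hinge: it stays where it is left (1 to 3 N at the free edge moves it). Catch and sprung buffers stop it near 0.05, the free edge 7 mm too high; from there a firm push of 8 to 20 N near the free edge takes it past the sprung catch, which holds it near 0.01. Released too early, it springs back to 0.05 or more.
- lid_hinge (a point): Middle of the hinge line, at rim height. The axis is the case's x axis; the point turns with the lid: its y axis points along the lid from hinge to free edge, its z axis out of the lid's outer face. The lid is 10 mm thick (z = 0 to 10 mm here), 236 mm wide and 144 mm from hinge to free edge; two wings by the corners and a tongue in the middle stand 10 to 16 mm beyond that.
- press_spot (a point): Centre of the grey 90 x 40 mm pressing field on the outer face of the lid, 112 mm from the hinge line, 11 mm out from the lid's inner face; when the lid is shut this is the place to press, straight down.
- beaker: Bystander: low glass beaker, 53 mm diameter, 66 mm high; leave it alone. Origin: centre of its underside.
- petri_dish: Bystander: shallow clear dish, 60 mm across, 13 mm high; leave it alone. Origin: centre of its underside.
- tip_box: Bystander: box of pipette tips, 100 x 66 x 57 mm; leave it alone. Origin: centre of its underside.
- tape_roll: Bystander: roll of tape lying flat, 104 mm across, 25 mm high; leave it alone. Origin: centre of its underside.

How it is judged:
By the outcome, as a careful person would: the job done as asked, in the order asked, and still so for the second after the job is handed in, with the robot touching nothing.
It also fails if it takes over 61 s, if anything falls off the work surface, if the arm or the gripper's body presses on something with over 40 N, if the wrist force passes 120 N, or if a joint passes its speed limit or range.

## Working session

There is one attempt and no reset: what is moved stays moved. The work goes in short steps, Python scripts to look and compute and a tool call to move; the robot and the scene stay as the last step left them, time stands still between calls to the robot, and variables do not carry over. Pictures are saved under pics/ and viewed, at most 10 in all, crops included, and the job is handed in when it is done.

Besides the shell and the picture viewer there is one more tool, called by a JSON object that holds its "api" and its "payload", one argument or row to a line. arm_command: Moves the arm, as the interface text tells. Its arguments: {"type":"object","properties":{"deltas":{"type":"array","items":{"type":"array"}},"newtons":{"type":"number"}},"required":["deltas"]}

```bash
mkdir -p pics; ls; cat > h.py <<'E'
import numpy as np, cv2
from workcell import bot
from scipy.spatial.transform import Rotation as R
def cam(p):
    M=cv2.Rodrigues(np.array(p["rvec"],float))[0]; return M,np.array(p["tvec"],float).ravel(),np.array(p["K"],float),float(p["k1"])
def dist(p): return np.array([p["k1"],0,0,0,0],float)
def ray(p,uv):
    M,t,K,k=cam(p); n=cv2.undistortPoints(np.array([[uv]],float),K,dist(p))[0,0]
    return -M.T@t, M.T@np.array([n[0],n[1],1.])
def onz(p,uv,z):
    o,d=ray(p,uv); return o+d*(z-o[2])/d[2]
def proj(p,X):
    M,t,K,k=cam(p); return cv2.projectPoints(np.array(X,float).reshape(-1,1,3),np.array(p["rvec"],float),t,K,dist(p))[0].reshape(-1,2)
def save(p,n,s=1): 
    f=cv2.cvtColor(p["frame"],cv2.COLOR_RGB2BGR); cv2.imwrite(f"pics/{n}.png",f)
E
python3 - <<'E'
from h import *
for c in ("scene","top"):
    p=bot.grab_frame(c); save(p,c+"0")
    M,t,K,k=cam(p); print(c,"cam at",(-M.T@t).round(3),"fwd",M[2].round(2))
    for n in "case pad vial stored_vial lid_hinge press_spot beaker petri_dish tip_box tape_roll".split():
        m=bot.mark_of(n,p)[:2]; r=bot.find_in(n,p)[:1]
        z={"pad":.006,"stored_vial":.006,"lid_hinge":.082}.get(n,0)
        print(n,[(np.round(a["at"],1).tolist(),round(a["p"],2),onz(p,a["at"],z).round(3).tolist()) for a in m],[(np.round(a["rect"]).tolist(),round(a["p"],2)) for a in r])
print(bot.observe())
E
```

```text
pics
scene cam at [0.787 0.433 1.045] fwd [-0.2  -0.45 -0.87]
case [([277.9, 233.7], 0.68, [0.558, -0.053, 0.0])] [([214.0, 132.0, 124.0, 139.0], 0.8)]
pad [([259.9, 242.0], 0.73, [0.609, -0.048, 0.006])] [([250.0, 231.0, 21.0, 17.0], 0.74)]
vial [([376.9, 323.9], 0.64, [0.453, 0.246, 0.0])] [([371.0, 309.0, 9.0, 21.0], 0.67)]
stored_vial [([298.3, 221.9], 0.49, [0.499, -0.059, 0.006])] [([291.0, 207.0, 15.0, 19.0], 0.78)]
lid_hinge [([268.7, 191.0], 0.82, [0.547, -0.129, 0.082])] [([214.0, 134.0, 103.0, 69.0], 0.65)]
press_spot [([265.2, 156.4], 0.63, [0.49, -0.283, 0.0])] [([214.0, 132.0, 102.0, 72.0], 0.65)]
beaker [([288.6, 375.1], 0.57, [0.68, 0.263, 0.0])] [([278.0, 356.0, 25.0, 33.0], 0.67)]
petri_dish [([205.6, 178.8], 0.87, [0.663, -0.282, 0.0])] [([192.0, 165.0, 26.0, 23.0], 0.55)]
tip_box [([258.9, 119.0], 0.97, [0.452, -0.411, 0.0]), ([258.3, 239.3], 0.31, [0.608, -0.06, 0.0])] [([241.0, 96.0, 35.0, 34.0], 0.75)]
tape_roll [([205.2, 132.7], 0.9, [0.609, -0.429, 0.0])] [([187.0, 112.0, 36.0, 34.0], 0.84)]
top cam at [ 0.434 -0.058  1.069] fwd [ 0.12 -0.02 -0.99]
case [([26
[... 913 characters left out ...]
.59)]
{'clock': 2.1, 'qpos': array([ 1.0677792 ,  0.52140728, -0.03630062,  1.59947805,  0.02120035,
        1.02111088, -0.11280008]), 'qd': array([ 0.00093607,  0.00020299, -0.00161959, -0.00064699,  0.00207273,
       -0.00170011,  0.00019253]), 'joint_efforts': array([ 2.64135160e-03, -9.26838970e+01,  1.97994769e+00, -3.70258319e+01,
        1.82303757e-02,  1.74184264e-03, -6.06752860e-05]), 'position': array([ 0.26212338, -0.56737977,  0.40469411]), 'tool_rot': array([-3.14157377e+00,  4.70873140e-07,  4.32774455e-01]), 'force': array([-0.35948999, -0.6933002 , -0.30148691]), 'moment': array([0.00056812, 0.02760862, 0.02035874]), 'finger_force': 0.0, 'grip_width': 0.08533654363354319}
```

```bash
python3 - <<'E'
import cv2,numpy as np
a=cv2.imread("pics/scene0.png")[90:400,180:400]; b=cv2.imread("pics/top0.png")[100:310,110:400]
a=cv2.resize(a,None,fx=1.9,fy=1.9,interpolation=3); b=cv2.resize(b,None,fx=1.3,fy=1.3,interpolation=3)
o=np.zeros((600,800,3),np.uint8); o[:a.shape[0],:a.shape[1]]=a; o[:b.shape[0],420:420+b.shape[1]]=b[:,:380]
cv2.imwrite("pics/c0.png",o)
E
```

```text
(no output)
```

View pics/c0.png

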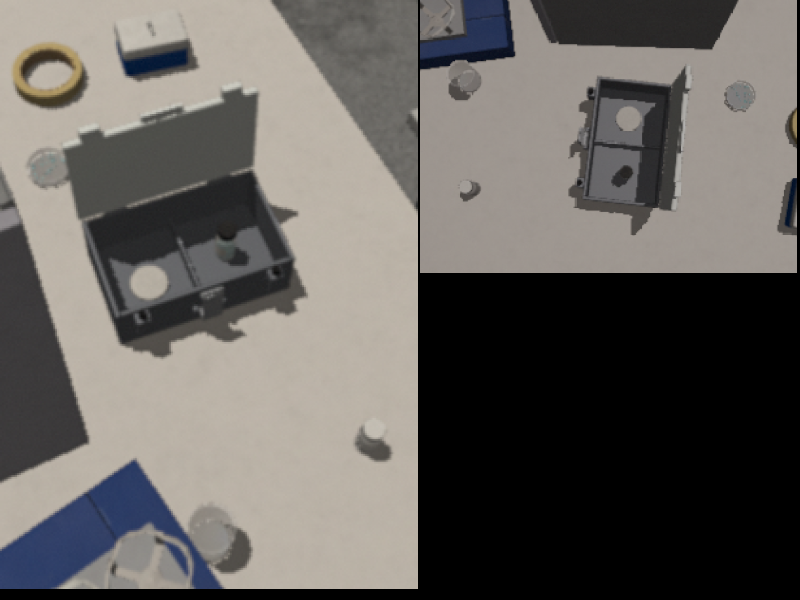

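```bash
cat >> h.py <<'E'
def casepts(cx,cy,yaw,P):
    P=np.array(P,float); c,s=np.cos(yaw),np.sin(yaw)
    return np.c_[cx+c*P[:,0]-s*P[:,1],cy+s*P[:,0]+c*P[:,1],P[:,2]]
E
cat > ov.py <<'E'
from h import *
import sys
cx,cy,yaw,th=map(float,sys.argv[1:5]); tag=sys.argv[5]
rim=[(-.115,-.07,.082),(.115,-.07,.082),(.115,.07,.082),(-.115,.07,.082)]
bot_=[(a,b,0) for a,b,_ in rim]
lid=lambda o:[(x,-.07+r*np.cos(th)-o*np.sin(th),.082+r*np.sin(th)+o*np.cos(th)) for x,r in((-.118,0),(.118,0),(.118,.144),(-.118,.144))]
out=[]
for c,(y0,y1,x0,x1) in (("scene",(120,285,205,345)),("top",(140,270,220,330))):
    p=bot.grab_frame(c); S=4 if c=="top" else 3
    f=cv2.resize(cv2.cvtColor(p["frame"],cv2.COLOR_RGB2BGR)[y0:y1,x0:x1],None,fx=S,fy=S,interpolation=cv2.INTER_CUBIC)
    f=cv2.convertScaleAbs(f,alpha=1.5,beta=10)
    for P,col in((rim,(0,255,0)),(bot_,(255,255,0)),(lid(0),(0,0,255))):
        q=((proj(p,casepts(cx,cy,yaw,P))-[x0,y0]+.5)*S).astype(int); cv2.polylines(f,[q],True,col,1)
    g=p["frame"].astype(int)
    v=proj(p,[[.457,.243,.062]])[0].round().astype(int); w=g[v[1]-9:v[1]+10,v[0]-9:v[0]+10].min(2)
    m=(w>w.max()-35)&(w>np.median(w)+12); yy,xx=np.nonzero(m); uv=[v[0]-9+xx.mean(),v[1]-9+yy.mean()]
    print(c,"cap",m.sum(),np.round(uv,1),onz(p,uv,.062).round(4))
    out.append(f)
h=max(o.shape[0] for o in out); o=np.hstack([cv2.copyMakeBorder(a,0,h-a.shape[0],0,0,0) for a in out])
s=min(1,800/o.shape[1],600/h); print(o.shape); cv2.imwrite(f"pics/{tag}.png",cv2.resize(o,None,fx=s,fy=s,interpolation=cv2.INTER_AREA))
E
python3 ov.py .555 -.052 -.05 1.65 ov1
```

```text
scene cap 50 [376.1 314.7] [0.4638 0.2395 0.062 ]
top cap 0 [nan nan] [nan nan nan]
(520, 860, 3)ov.py:16: RuntimeWarning: Mean of empty slice.
  m=(w>w.max()-35)&(w>np.median(w)+12); yy,xx=np.nonzero(m); uv=[v[0]-9+xx.mean(),v[1]-9+yy.mean()]
  ret = ret.dtype.type(ret / rcount)
```

View pics/ov1.png

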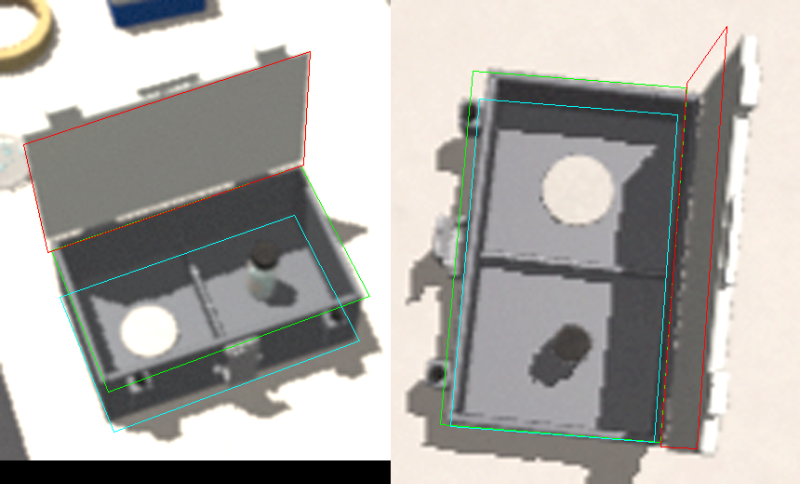

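```bash
sed -i '/g=p\["frame"\]/,/print(c,"cap"/d' ov.py; sed -i 's|    out.append(f)|    g=p["frame"].min(2).astype(int); v=proj(p,[[.611,-.06,.01]])[0].round().astype(int); w=g[v[1]-14:v[1]+15,v[0]-14:v[0]+15]; m=(w>w.max()*.8).astype(np.uint8); n,l,st,ce=cv2.connectedComponentsWithStats(m); i=l[14,14]; uv=ce[i]+v-14; print(c,"pad",st[i],onz(p,uv,.01).round(4))\n    out.append(f)|' ov.py
python3 ov.py .554 -.059 -.08 1.69 ov2
```

```text
scene pad [  5   6  20  17 274] [ 0.6097 -0.0586  0.01  ]
top pad [  5   6  20  18 285] [ 0.609  -0.0592  0.01  ]
(520, 860, 3)
```

View pics/ov2.png

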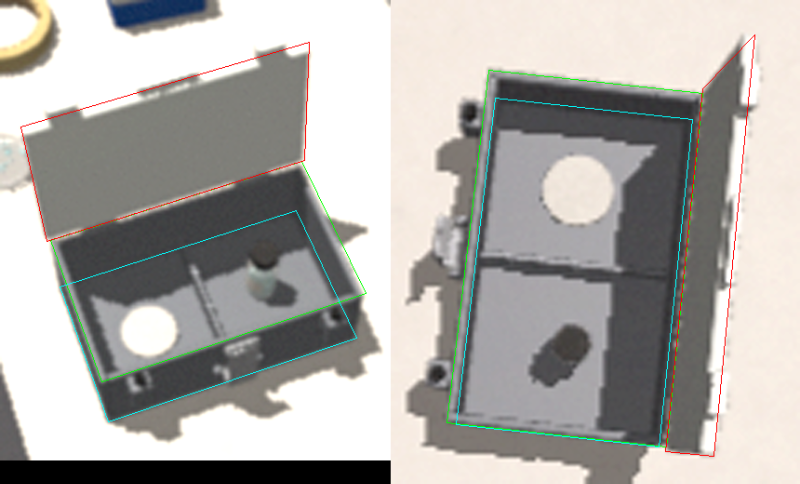

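{"api": "arm_command", "payload": {
  "deltas": [
    [[0, 0, -3], [0, 0, 0], 8.5],
    [[0, -3, -2], [0, 0, 0.1], 8.5],
    [[0, -5, 0], [0, 0, 0.1], 8.5],
    [[0, -5, 0], [0, 0, 0.1], 8.5],
    [[0, -5, 0], [0, 0, 0.1], 6],
    [[0, -5, 0], [0, 0, 0.1], 6]
  ]
}}

```text
clock: 2.9
position: [0.2124, -0.3429, 0.4546]
tool_rot: [3.141, -0.0, -0.072]
force: [1.6, -0.0, 0.1]
grip_width: 0.0604
finger_force: 0.0
```

{"api": "arm_command", "payload": {
  "deltas": [
    [[1.6, -4.6, 0], [0, 0, 0], 6],
    [[1.6, -4.6, 0], [0, 0, 0], 6],
    [[1.6, -4.6, 0], [0, 0, 0], 6],
    [[1.6, -4.6, 0], [0, 0, 0], 6],
    [[1.6, -4.6, 0], [0, 0, 0], 6],
    [[1.6, -4.6, 0], [0, 0, 0], 6],
    [[1.6, -4.6, 0], [0, 0, 0], 6],
    [[1.6, -4.6, 0], [0, 0, 0], 6],
    [[1.6, -4.6, 0], [0, 0, 0], 6],
    [[1.6, -4.6, 0], [0, 0, 0], 6],
    [[1.6, -4.6, 0], [0, 0, 0], 6],
    [[1.6, -4.6, 0], [0, 0, 0], 6],
    [[1.6, -4.6, 0], [0, 0, 0], 6],
    [[0, 0, 4], [0, 0, 0], 6],
    [[0, 0, 4], [0, 0, 0], 6],
    [[0, 0, 0], [0, 0, 0], 6],
    [[0, 0, 0], [0, 0, 0], 6]
  ]
}}

```text
clock: 4.6
position: [0.4611, 0.2383, 0.3756]
tool_rot: [3.141, 0.0, -0.067]
force: [0.6, -0.3, 0.7]
grip_width: 0.0601
finger_force: 0.0
```

```bash
python3 - <<'E'
from h import *
o=bot.observe(); print(o["position"],o["tool_rot"])
R_=R.from_euler("xyz",o["tool_rot"]).as_matrix(); X=o["position"]
for g in ([.463,.2385,.198],): print((R_.T@(np.array(g)-X)*100).round(2))
o_=[]
for c in("scene","top"):
    p=bot.grab_frame(c)
    a,b=bot.mark_of("vial",p)[:1],bot.find_in("vial",p)[:1]
    print(c,[(onz(p,m["at"],0).round(4),m["p"]) for m in a],b)
    v=proj(p,[[.463,.2385,.05]])[0].astype(int); f=cv2.cvtColor(p["frame"],cv2.COLOR_RGB2BGR)[v[1]-40:v[1]+40,v[0]-40:v[0]+40]
    f=cv2.resize(f,(400,400),interpolation=3)
    for h,col in((0,(0,255,0)),(.062,(0,0,255))):
        t=np.linspace(0,6.28,24); q=(proj(p,np.c_[.463+.014*np.cos(t),.2385+.014*np.sin(t),0*t+h])-v+40.5)*5
        cv2.polylines(f,[q.astype(int)],True,col,1)
    o_.append(f)
cv2.imwrite("pics/v1.png",np.hstack(o_))
E
```

```text
[0.46114765 0.23831384 0.37559467] [ 3.14147646e+00  3.35351208e-04 -6.67624283e-02]
[ 0.19 -0.03 17.76]
scene [(array([0.4554, 0.246 , 0.    ]), 0.57)] [{'rect': [370.4, 308.7, 13.3, 21.1], 'p': 0.72}]
top [(array([0.4604, 0.2418, 0.    ]), 0.39)] [{'rect': [228.4, 149.1, 91.8, 112.6], 'p': 0.45}]
```

View pics/v1.png

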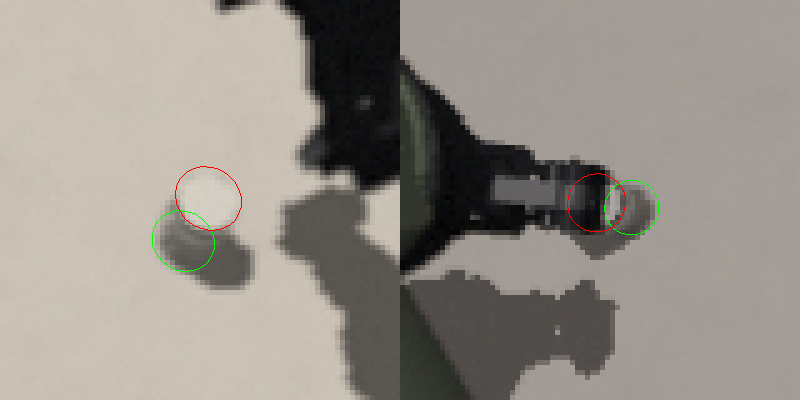

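{"api": "arm_command", "payload": {
  "deltas": [
    [[0.1, 0, 4], [0, 0, 0], 6],
    [[0, 0, 4], [0, 0, 0], 6],
    [[0, 0, 3.5], [0, 0, 0], 6],
    [[0, 0, 3], [0, 0, 0], 6],
    [[0, 0, 2], [0, 0, 0], 6],
    [[0, 0, 1.2], [0, 0, 0], 6],
    [[0, 0, 0], [0, 0, 0], 6],
    [[0, 0, 0], [0, 0, 0], 4],
    [[0, 0, 0], [0, 0, 0], 3.2],
    [[0, 0, 0], [0, 0, 0], 2.4],
    [[0, 0, 0], [0, 0, 0], 2],
    [[0, 0, 0], [0, 0, 0], 2],
    [[0, 0, 0], [0, 0, 0], 2],
    [[0, 0, 0], [0, 0, 0], 2]
  ],
  "newtons": 25
}}

```text
clock: 6.3
position: [0.4625, 0.2381, 0.1988]
tool_rot: [-3.14, -0.002, -0.068]
force: [-0.5, -0.6, 9.2]
grip_width: 0.0263
finger_force: 24.2
```

{"api": "arm_command", "payload": {
  "deltas": [
    [[0, 0, -0.3], [0, 0, 0], 2],
    [[0, 0, -0.7], [0, 0, 0], 2],
    [[0, 0, -2], [0, 0, 0], 2],
    [[0, 0, -4], [0, 0, 0], 2],
    [[0, 0, -5], [0, 0, 0], 2],
    [[0, 0, 0], [0, 0, 0], 2],
    [[0, 0, 0], [0, 0, 0], 2]
  ],
  "newtons": 25
}}

```text
clock: 7.0
position: [0.4623, 0.2378, 0.3193]
tool_rot: [-3.14, -0.002, -0.068]
force: [0.8, 0.3, -0.4]
grip_width: 0.0261
finger_force: 24.7
```

```bash
python3 - <<'E'
from h import *
o=bot.observe(); X=o["position"]; print(X,o["tool_rot"],o["grip_width"],o["finger_force"],o["force"])
p=bot.grab_frame("scene"); 
z0=X[2]-.1988
v=proj(p,[[X[0],X[1],z0+.03]])[0].astype(int); f=cv2.cvtColor(p["frame"],cv2.COLOR_RGB2BGR)[v[1]-40:v[1]+40,v[0]-40:v[0]+40]
f=cv2.resize(f,(480,480),interpolation=3)
for h,r,col in((0,.014,(0,255,0)),(.05,.014,(255,0,0)),(.062,.013,(0,0,255))):
    t=np.linspace(0,6.28,24); q=(proj(p,np.c_[X[0]+r*np.cos(t),X[1]+r*np.sin(t),0*t+h+z0])-v+40.5)*6
    cv2.polylines(f,[q.astype(int)],True,col,1)
cv2.imwrite("pics/v2.png",f)
E
```

```text
[0.46225545 0.23776187 0.31925156] [-3.14031870e+00 -2.38323819e-03 -6.75756453e-02] 0.026063422741813506 24.687256613318027 [ 0.80279168  0.28241843 -0.37806875]
```

View pics/v2.png

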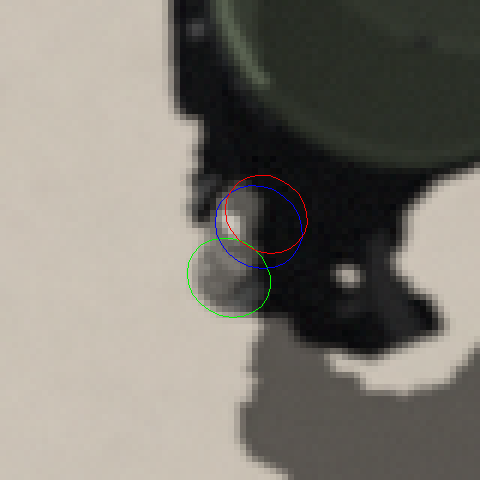

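{"api": "arm_command", "payload": {
  "deltas": [
    [[1.07, 1.81, -1], [0, 0, 0], 2],
    [[2.0, 3.4, 0], [0, 0, 0], 2],
    [[2.0, 3.4, 0], [0, 0, 0], 2],
    [[2.0, 3.4, 0], [0, 0, 0], 2],
    [[2.0, 3.4, 0], [0, 0, 0], 2],
    [[2.0, 3.4, 0], [0, 0, 0], 2],
    [[2.0, 3.4, 0], [0, 0, 0], 2],
    [[2.0, 3.4, 0], [0, 0, 0], 2],
    [[1.1, 1.8, 0], [0, 0, 0], 2],
    [[0.5, 1.2, 0], [0, 0, 0.01], 2],
    [[0, 0, 0], [0, 0, 0], 2],
    [[0, 0, 0], [0, 0, 0], 2]
  ]
}}

```text
clock: 8.25
position: [0.6088, -0.0575, 0.3271]
tool_rot: [-3.141, 0.001, -0.076]
force: [0.1, 0.3, -0.6]
grip_width: 0.0261
finger_force: 24.7
```

```bash
python3 - <<'E'
from h import *
o=bot.observe(); X=o["position"]; print(X,o["tool_rot"],o["grip_width"],o["force"])
R_=R.from_euler("xyz",o["tool_rot"]).as_matrix()
print((R_.T@(np.array([.6094,-.059,.2093])-X)*100).round(2))
E
```

```text
[ 0.60875947 -0.05751856  0.32714777] [-3.14095800e+00  1.22634249e-03 -7.62168156e-02] 0.02606236846788849 [ 0.1140339   0.31201951 -0.62231573]
[ 0.09  0.15 11.78]
```

{"api": "arm_command", "payload": {
  "deltas": [
    [[0.1, 0.15, 3], [0, 0, 0], 2],
    [[0, 0, 3], [0, 0, 0], 2],
    [[0, 0, 2.5], [0, 0, 0], 2],
    [[0, 0, 1.5], [0, 0, 0], 2],
    [[0, 0, 0.9], [0, 0, 0], 2],
    [[0, 0, 0.5], [0, 0, 0], 2],
    [[0, 0, 0.2], [0, 0, 0], 2],
    [[0, 0, 0], [0, 0, 0], 2],
    [[0, 0, 0], [0, 0, 0], 2]
  ]
}}

```text
clock: 9.15
position: [0.6103, -0.0603, 0.2124]
tool_rot: [-3.142, -0.001, -0.077]
force: [-0.5, 0.5, -1.0]
grip_width: 0.0262
finger_force: 24.7
```

{"api": "arm_command", "payload": {
  "deltas": [
    [[0, 0, 0.15], [0, 0, 0], 2],
    [[0, 0, 0.1], [0, 0, 0], 2],
    [[0, 0, 0], [0, 0, 0], 2],
    [[0, 0, 0], [0, 0, 0], 2]
  ]
}}

```text
clock: 9.55
position: [0.6101, -0.0603, 0.2092]
tool_rot: [-3.142, 0.0, -0.077]
force: [0.4, -0.2, -0.5]
grip_width: 0.026
finger_force: 24.7
```

{"api": "arm_command", "payload": {
  "deltas": [
    [[0, 0, 0.07], [0, 0, 0], 2],
    [[0, 0, 0.05], [0, 0, 0], 2],
    [[0, 0, 0], [0, 0, 0], 2]
  ]
}}

```text
clock: 9.85
position: [0.6104, -0.0602, 0.2088]
tool_rot: [-3.142, -0.001, -0.077]
force: [-2.5, 0.8, 11.9]
grip_width: 0.0265
finger_force: 25.5
```

{"api": "arm_command", "payload": {
  "deltas": [
    [[0, 0, -0.05], [0, 0, 0], 2.6],
    [[0, 0, 0], [0, 0, 0], 2.8],
    [[0, 0, 0], [0, 0, 0], 3.2],
    [[0, 0, 0], [0, 0, 0], 4],
    [[0, 0, 0], [0, 0, 0], 5],
    [[0, 0, 0], [0, 0, 0], 5],
    [[0, 0, -1], [0, 0, 0], 5],
    [[0, 0, -3], [0, 0, 0], 5],
    [[0, 0, -5], [0, 0, 0], 5],
    [[0, 0, -5], [0, 0, 0], 5],
    [[0, 0, -5], [0, 0, 0], 5],
    [[0, 0, 0], [0, 0, 0], 5]
  ]
}}

```text
clock: 11.05
position: [0.611, -0.0602, 0.4061]
tool_rot: [-3.141, -0.01, -0.078]
force: [0.4, 0.9, -1.1]
grip_width: 0.05
finger_force: 0.0
```

```bash
python3 - <<'E'
from h import *
o=bot.observe(); X=o["position"]; print(X,o["tool_rot"],o["grip_width"],o["force"])
out=[]
for c in("scene","top"):
    p=bot.grab_frame(c)
    for n in("vial","stored_vial","lid"): print(c,n,[(onz(p,m["at"],.01).round(3),round(m["p"],2)) for m in bot.mark_of(n,p)[:2]])
    v=proj(p,[[.56,-.07,.08]])[0].astype(int); f=cv2.cvtColor(p["frame"],cv2.COLOR_RGB2BGR)[v[1]-75:v[1]+75,v[0]-60:v[0]+60]
    out.append(cv2.convertScaleAbs(cv2.resize(f,(400,500),interpolation=3),alpha=1.4))
cv2.imwrite("pics/v3.png",np.hstack(out))
E
```

```text
[ 0.61099024 -0.06024017  0.4060976 ] [-3.14130334 -0.01011464 -0.07750364] 0.05001442826061167 [ 0.36073809  0.93561238 -1.0539016 ]
scene vial [(array([ 0.608, -0.058,  0.01 ]), 0.46)]
scene stored_vial [(array([ 0.506, -0.051,  0.01 ]), 0.71)]Traceback (most recent call last):
  File "<stdin>", line 6, in <module>
ValueError: it knows: beaker, case, lid_hinge, pad, petri_dish, press_spot, stored_vial, tape_roll, tip_box, vial
```

{"api": "arm_command", "payload": {
  "deltas": [
    [[0, 0, -4], [0, 0.01, 0], 2],
    [[0, 0, -3], [0, 0, 0], 0],
    [[-1, 3.2, 0], [0, 0, 0], 0],
    [[-1.2, 3.5, 0], [0, 0, 0], 0],
    [[-1.2, 3.5, 0], [0, 0, 0], 0],
    [[-1.2, 3.5, 0], [0, 0, 0], 0],
    [[-1.1, 3.2, 0], [0, 0, 0], 0],
    [[0, 0, 0], [0, 0, 0], 0],
    [[0, 0, 0], [0, 0, 0], 0]
  ]
}}

```text
clock: 12.1
position: [0.5397, -0.2247, 0.4669]
tool_rot: [-3.141, -0.008, -0.078]
force: [-0.6, 0.9, -0.0]
grip_width: -0.0002
finger_force: 0.0
```

```bash
python3 - <<'E'
from h import *
o=bot.observe(); X=o["position"]; print(X,o["tool_rot"],o["grip_width"],o["force"])
c,s=np.cos(-.08),np.sin(-.08); d=X[:2]-[.554,-.059]; print("case xy",c*d[0]+s*d[1],-s*d[0]+c*d[1])
out=[]
for c in("scene","top"):
    p=bot.grab_frame(c)
    v=proj(p,[[.56,-.07,.08]])[0].astype(int); f=cv2.cvtColor(p["frame"],cv2.COLOR_RGB2BGR)[v[1]-75:v[1]+75,v[0]-60:v[0]+60]
    out.append(cv2.convertScaleAbs(cv2.resize(f,(400,500),interpolation=3),alpha=1.4))
cv2.imwrite("pics/v3.png",np.hstack(out))
E
```

```text
[ 0.53968562 -0.22473067  0.46692108] [-3.14088312 -0.0082288  -0.07838459] -0.00020151944225374764 [-0.59598547  0.88476015 -0.00627342]
case xy -0.00102428711541489 -0.16634454467050855
```

View pics/v3.png

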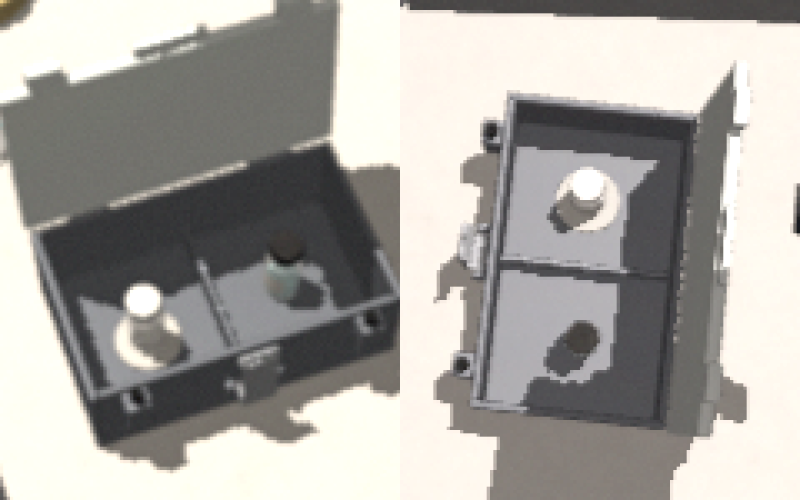

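{"api": "arm_command", "payload": {
  "deltas": [
    [[0, 0, 4], [0, 0, 0], 0],
    [[0, 0, 4], [0, 0, 0], 0],
    [[0, 0, 1.2], [0, 0, 0], 0],
    [[0, 0, 0], [0, 0, 0], 0],
    [[0, -1.8, 0], [0, 0, 0], 0],
    [[0, -1.8, 0], [0, 0, 0], 0],
    [[0, -1.8, 0], [0, 0, 0], 0],
    [[0, -1.75, 0], [0, 0, 0], 0],
    [[0, -1, 0], [0, 0, 0], 0],
    [[0, -1.05, 0], [0, 0, 0], 0],
    [[0, -1.2, 0.15], [0, 0, 0], 0],
    [[0, -1.2, 0.3], [0, 0, 0], 0],
    [[0, -1.1, 0.4], [0, 0, 0], 0],
    [[0, -1.1, 0.5], [0, 0, 0], 0],
    [[0, 0, 0], [0, 0, 0], 0]
  ]
}}

```text
clock: 13.7
position: [0.5516, -0.0851, 0.3615]
tool_rot: [-3.141, -0.009, -0.075]
force: [-0.5, 0.7, 0.3]
grip_width: 0.0005
finger_force: 0.0
```

```bash
cat > st.py <<'E'
from h import *
o=bot.observe(); X=o["position"]; print(X,o["tool_rot"],o["force"])
c,s=np.cos(-.08),np.sin(-.08); d=X[:2]-[.554,-.059]; print("case xy",c*d[0]+s*d[1],-s*d[0]+c*d[1],"tip z",X[2]-.173)
E
python3 st.py
```

```text
[ 0.55161058 -0.08510709  0.36151956] [-3.14082487 -0.00863375 -0.07519801] [-0.48703351  0.72838916  0.28450973]
case xy -0.0002954360165111718 -0.02621454552048363 tip z 0.18851955752912164
```

```bash
python3 - <<'E'
from h import *
out=[]
for c in("scene","top"):
    p=bot.grab_frame(c)
    v=proj(p,[[.56,-.09,.12]])[0].astype(int); f=cv2.cvtColor(p["frame"],cv2.COLOR_RGB2BGR)[v[1]-75:v[1]+75,v[0]-60:v[0]+60]
    out.append(cv2.convertScaleAbs(cv2.resize(f,(400,500),interpolation=3),alpha=1.4))
cv2.imwrite("pics/v4.png",np.hstack(out))
E
```

```text
(no output)
```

View pics/v4.png

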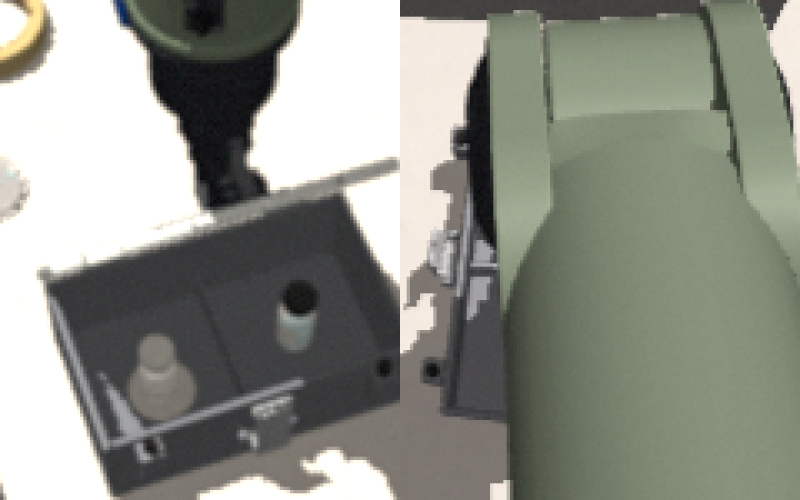

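{"api": "arm_command", "payload": {
  "deltas": [
    [[0, -1.0, 0.6], [0, 0, 0], 0],
    [[0, -1.0, 0.7], [0, 0, 0], 0],
    [[0, -0.9, 0.8], [0, 0, 0], 0],
    [[0, -0.8, 0.9], [0, 0, 0], 0],
    [[0, -0.7, 1.0], [0, 0, 0], 0],
    [[0, -0.6, 1.05], [0, 0, 0], 0],
    [[0, -0.5, 1.1], [0, 0, 0], 0],
    [[0, -0.4, 1.15], [0, 0, 0], 0],
    [[0, -0.3, 1.1], [0, 0, 0], 0],
    [[0, 0, 0], [0, 0, 0], 0]
  ]
}}

```text
clock: 14.8
position: [0.5569, -0.0248, 0.2768]
tool_rot: [3.142, -0.008, -0.077]
force: [-0.1, 0.1, -0.1]
grip_width: -0.0001
finger_force: 0.0
```

```bash
python3 st.py
```

```text
[ 0.55690639 -0.02480788  0.27677648] [ 3.14152951 -0.00779513 -0.07679148] [-0.08674357  0.10259078 -0.13251982]
case xy 0.00016463842964399306 0.03431502706144715 tip z 0.10377648425386354
```

{"api": "arm_command", "payload": {
  "deltas": [
    [[0, 0, -0.6], [0, 0, 0], 0],
    [[0, -0.9, 0], [0, 0, 0], 0],
    [[0, 0, 0.6], [0, 0, 0], 0],
    [[0, 0, 0.3], [0, 0, 0], 0],
    [[0, 0, 0.2], [0, 0, 0], 0],
    [[0, 0, 0], [0, 0, 0], 0]
  ]
}}

```text
clock: 15.4
position: [0.558, -0.0162, 0.2732]
tool_rot: [-3.142, -0.01, -0.077]
force: [-0.3, -0.3, -0.5]
grip_width: 0.0001
finger_force: 0.1
```

{"api": "arm_command", "payload": {
  "deltas": [
    [[0, 0, 0.15], [0, 0, 0], 0],
    [[0, 0, 0.1], [0, 0, 0], 0],
    [[0, 0, 0.1], [0, 0, 0], 0],
    [[0, 0, 0], [0, 0, 0], 0]
  ]
}}

```text
clock: 15.8
position: [0.5581, -0.0161, 0.2701]
tool_rot: [-3.141, -0.01, -0.077]
force: [-1.2, 3.4, 5.4]
grip_width: 0.0007
finger_force: 2.5
```

{"api": "arm_command", "payload": {
  "deltas": [
    [[0, 0, 0.1], [0, 0, 0], 0],
    [[0, 0, 0.1], [0, 0, 0], 0],
    [[0, 0, 0], [0, 0, 0], 0]
  ]
}}

```text
clock: 16.1
position: [0.5581, -0.0159, 0.2681]
tool_rot: [-3.141, -0.01, -0.077]
force: [-0.6, 4.1, 6.6]
grip_width: 0.0
finger_force: 3.2
```

{"api": "arm_command", "payload": {
  "deltas": [
    [[0, 0, 0.1], [0, 0, 0], 0],
    [[0, 0, 0.1], [0, 0, 0], 0],
    [[0, 0, 0], [0, 0, 0], 0]
  ]
}}

```text
clock: 16.4
position: [0.5581, -0.0158, 0.2662]
tool_rot: [-3.141, -0.01, -0.077]
force: [-1.9, 4.5, 7.2]
grip_width: -0.0002
finger_force: 3.5
```

{"api": "arm_command", "payload": {
  "deltas": [
    [[0, 0, 0.1], [0, 0, 0], 0],
    [[0, 0, 0.1], [0, 0, 0], 0],
    [[0, 0, 0], [0, 0, 0], 0]
  ]
}}

```text
clock: 16.7
position: [0.5582, -0.0156, 0.2651]
tool_rot: [-3.141, -0.011, -0.077]
force: [-7.6, 4.8, 26.3]
grip_width: 0.0002
finger_force: 13.4
```

{"api": "arm_command", "payload": {
  "deltas": [
    [[0, 0, 0.05], [0, 0, 0], 0],
    [[0, 0, 0], [0, 0, 0], 0],
    [[0, 0, 0], [0, 0, 0], 0],
    [[0, 0, -0.2], [0, 0, 0], 0],
    [[0, 0, 0], [0, 0, 0], 0]
  ]
}}

```text
clock: 17.2
position: [0.5581, -0.0158, 0.266]
tool_rot: [-3.141, -0.011, -0.077]
force: [-1.9, 4.6, 9.5]
grip_width: -0.0001
finger_force: 4.5
```

{"api": "arm_command", "payload": {
  "deltas": [
    [[0, 0, -0.1], [0, 0, 0], 0],
    [[0, 0, 0], [0, 0, 0], 0],
    [[0, 0, 0], [0, 0, 0], 0]
  ]
}}

```text
clock: 17.5
position: [0.5581, -0.0163, 0.2665]
tool_rot: [3.141, -0.01, -0.077]
force: [-1.2, 1.2, 5.5]
grip_width: 0.0001
finger_force: 2.9
```

{"api": "arm_command", "payload": {
  "deltas": [
    [[0, 0, -0.1], [0, 0, 0], 0],
    [[0, 0, 0], [0, 0, 0], 0]
  ]
}}

```text
clock: 17.7
position: [0.558, -0.0164, 0.2673]
tool_rot: [3.141, -0.01, -0.077]
force: [0.3, 0.3, -0.5]
grip_width: 0.0002
finger_force: 0.0
```

{"api": "arm_command", "payload": {
  "deltas": [
    [[0, 0, -1], [0, 0, 0], 0],
    [[0, 0, -4], [0, 0, 0], 0],
    [[0, 0, -5], [0, 0, 0], 0],
    [[-3, 2, -3], [0, 0, 0], 0],
    [[-4.5, 2, 0], [0, 0, 0], 0],
    [[-4.5, 2, 0], [0, 0, 0], 0],
    [[-4.5, 2, 0], [0, 0, 0], 0],
    [[-4.5, 2, 0], [0, 0, 0], 0],
    [[0, 0, 0], [0, 0, 0], 0]
  ]
}}

```text
clock: 18.6
position: [0.3349, -0.1011, 0.3957]
tool_rot: [3.14, -0.008, -0.081]
force: [-0.4, -0.2, -0.5]
grip_width: -0.0001
finger_force: 0.0
```

```bash
python3 ov.py .554 -.059 -.08 0.01 fin 2>&1 | tail -1
```

```text
(520, 860, 3)
```

View pics/fin.png

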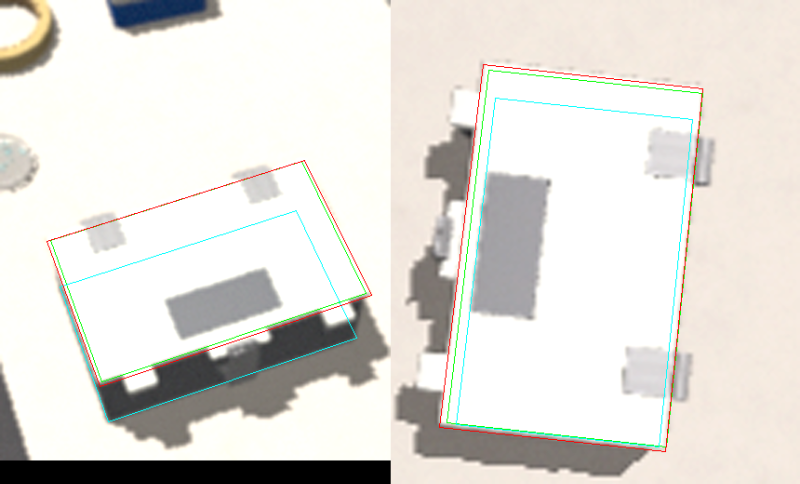

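{"api": "arm_command", "payload": {
  "deltas": [
    [[4.5, -2, 0], [0, 0, 0], 0],
    [[4.5, -2, 0], [0, 0, 0], 0],
    [[4.5, -2, 0], [0, 0, 0], 0],
    [[4.5, -2, 0], [0, 0, 0], 0],
    [[3, -2, 3], [0, 0, 0], 0],
    [[0, 0, 5], [0, 0, 0], 0],
    [[0, 0, 3.6], [0, 0, 0], 0],
    [[0, 0, 0.9], [0, 0, 0], 0],
    [[0, 0, 0.2], [0, 0, 0], 0],
    [[0, 0, 0], [0, 0, 0], 0],
    [[0, 0, 0], [0, 0, 0], 0]
  ]
}}

```text
clock: 19.8
position: [0.5587, -0.0162, 0.2723]
tool_rot: [-3.141, -0.013, -0.078]
force: [0.0, -0.8, 0.8]
grip_width: -0.0004
finger_force: 0.0
```

{"api": "arm_command", "payload": {
  "deltas": [
    [[0, 0, 0.2], [0, 0, 0], 0],
    [[0, 0, 0.15], [0, 0, 0], 0],
    [[0, 0, 0], [0, 0, 0], 0]
  ]
}}

```text
clock: 20.1
position: [0.5581, -0.0162, 0.2672]
tool_rot: [-3.142, -0.01, -0.077]
force: [0.3, -0.8, -1.2]
grip_width: 0.0
finger_force: 0.0
```

{"api": "arm_command", "payload": {
  "deltas": [
    [[0, 0, -1], [0, 0, 0], 0],
    [[0, 0, -4], [0, 0, 0], 0],
    [[0, 0, -5], [0, 0, 0], 0],
    [[0, 0, -2], [0, 0, 0], 0],
    [[0, 0, 0], [0, 0, 0], 0],
    [[0, 0, 0], [0, 0, 0], 0]
  ]
}}

```text
clock: 20.7
position: [0.5567, -0.0162, 0.3876]
tool_rot: [3.142, -0.011, -0.077]
force: [-0.8, -1.1, 0.2]
grip_width: 0.0002
finger_force: 0.0
```

```bash
python3 -c "
from workcell import bot
print(bot.observe()['position'],bot.job_done())"
```

```text
the job is handed in; nothing more can be done
[ 0.55669565 -0.0161605   0.38756821] None
```

The vial stands upright on the pad next to the packed one, and a touch check after letting go found the lid still down on its catch; I handed the job in at about 21 s, with no verdict returned.

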